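Flick up the catch of a bean-canister lift and lower the canister

TASK

Pick up the wooden-handled steel rod and use it, not the gripper, to flick up the tail of the little lift's ratchet catch so that it stays swung clear of the teeth. Lay the rod down flat on the bench, and press the canister on the lift fully down to its bottom stop, leaving the catch up.

Things in the scene. Friction and masses are not known exactly. Their poses are not given: they have to be found in the camera images.
- rod_grip (a point): Release rod lying on the bench: square dark wooden handle (120 long, 24 wide, 26 high) with a round steel shaft (100 long, 12 thick) on the same axis; 130 g. This point, where to grip, is its balance point, on its axis, 13 mm above the bench. x points along the rod to the steel tip, 140 mm ahead; the handle reaches from 80 mm behind to 40 mm ahead.
- pawl_tail (a point): Where to lift the catch: underside of its tail, a level dark steel bar beside the mast, 145 mm up while engaged; 24 mm wide in x, 10 thick. Then x is level towards the lift's back (world +x within 0.25 rad), y along the bar to the pivot 80 mm away, z up; the bar ends 40 mm towards -y. Free space below for a rod coming in along +x; the mast begins 40 mm to +y, 44 mm to +x.
- pawl (a joint): Angle of the ratchet catch: 0 = engaged, tail level, nose under a tooth of the carriage, which cannot go down; grows as the tail is raised, to a stop at 0.9 rad. Count it clear above 0.4 rad (tail point about 35 mm up; 50 is better). Its pivot is stiff: it stays where it is left; about 1.5 N lifts it.
- lid_top (a point): Where to press: centre of the flat lid (96 mm across) of the closed steel canister fixed on the lift's carriage. About 190 mm above the bench at the start, 134 mm when fully down. It moves straight down beside the mast, whose side is 85 mm away towards the catch and whose top is 190 mm above the bench.
- carriage (a joint): How far the carriage with the canister is lowered: 0 to 0.004 m at the start, 0.060 at the bottom stop. Its guide is stiff: it stays where it is left. With the catch clear it goes down under a press of about 5 to 8 N; with the catch engaged it stops at about 0.007.
There are look-alikes about, which are no part of the job. Of the things like the part that bears rod_grip, leave any that is yellow; of the rest the larger one is meant.

How it is judged:
By the outcome, as a careful person would: the job done as asked, in the order asked, and still so for the second after the job is handed in, with the robot touching nothing.
It also fails if it takes over 58 s, if anything falls off the work surface, if the arm or the gripper's body presses on something with over 40 N, if the wrist force passes 120 N, or if a joint passes its speed limit or range.

ROBOT

A 7-joint arm with a two-finger parallel gripper is mounted at the origin on the work surface. World frame = base frame: x ahead of the robot, y to its left, z up, the work surface at z = 0. Lengths are in m, angles in rad, forces in N, time in s.
With the tool pointing down it reaches from about 0.35 to 0.9 m from the base axis. Payload 7.2 kg.
Tool frame: the origin (TCP) lies at the very end of the fingers, on their centre line; the grasp point (between the pads) lies 19 mm behind it; z points along the fingers, y is the line along which they close (so a half turn about z gives the same grasp; the last joint's range is limited). The gripper opens to 88 mm and grips with 3 to 60 N. Pads are 20 mm wide; open, the fingers measure 115 mm over their backs; the gripper's body (75 mm by 178 mm) begins 61 mm behind the grasp point.
Start: joints at [1.074, 0.411, -0.013, 1.596, 0.006, 1.134, -0.082], TCP at [0.26, -0.568, 0.185] pointing down, gripper open.
Joint ranges: [-2.95, 2.95], [-0.29, 1.99], [-1.47, 1.44], [0.14, 2.54], [-1.03, 4.17], [0.13, 1.85], [-2.86, 2.86]. Speed limits (rad/s): [2.39, 2.39, 3.01, 3.01, 3.14, 3.14, 3.14].

INTERFACE

Orientations are given as a 3x3 rotation matrix whose columns are the frame's x, y, z axes.
In Python, from rig import arm gives the robot as it stands. The module is installed in compiled form; this text tells all that it offers.
- The arm moves only by the shell command python3 -m inch 'ROWS' [FORCE]. ROWS is JSON, one flat list of numbers, 7 for each row, row after row: the shift along the tool's x, y, z in units of 30 mm (1.0 is 30 mm), then the turn, a rotation vector about the tool's x, y, z in units of 8 degrees (1.0 is 8 degrees), then the opening, from -1 (shut) to 1 (fully open). A call has 1 to 12 rows; each row is the pose to reach, as a shift and turn from the pose commanded when the call began, along the tool's axes at that moment; what a row does not reach only later rows make up. A row lasts 1/8 s, in which the tool goes at most 62.5 mm and 10.7 degrees, less where a joint would pass 70% of its speed; a pose out of reach is approached as far as the arm can. A call with a gripper value outside its range is refused whole. The fingers move at their own pace and stop on an object; FORCE is the grip in N (left out, the last holds). Time passes only in rows, so rows that repeat a pose let the fingers close. It gives the time, the measured TCP pose, the force, the opening and the grip force at its end, in the units of the state.
- arm.get_state(): the state, without advancing time (a new reading comes with each control period).
- arm.snapshot(name): name is "scene" or "side" or "wrist"; returns (picture, depth): 400x640x3 uint8, red, green, blue; 400x640 float32, m along the optical axis (not along the pixel's ray), 0 where there is no reading.
- arm.calibration(name): a dict with "camera_matrix" (3x3 intrinsics, pixels), "distortion" ([k1, k2, p1, p2, k3] as OpenCV has them; the pictures are not rectified), "world_to_cam" (4x4, takes a point from world to camera coordinates). Camera axes: x right, y down, z forward; pixel columns grow to the right and rows downward; lengths in m; the calibration is good to about 2 mm. A picture is of the moment at which its call begins: read the wrist's pose just before it. calibration takes no time and is no camera call; for the wrist camera it gives the pose at the moment of the call.
- arm.close_job(): hands the job in; it is judged then, once.
The state is a dict: "time_s": time; "joint_positions": joint angles; "joint_vel": joint speeds; "joint_torque": joint torques, N m; "tool_pos": TCP position; "ee_rot": TCP orientation; "contact_force": force on the tool from outside, world axes, zero at the start; "ft_torque": the same for the moment, N m; "opening": finger opening in m; "grasp_force": force on a finger pad.
Only numpy, scipy, OpenCV 4.12 (cv2) and the standard library are available. Lean on these libraries where they do the work, as an engineer would, in place of code of your own. Each camera call takes 0.05 s, during which the arm holds its last target. There are 200 camera calls.

## Working session

There is one attempt and no reset: what is moved stays moved. The work goes in short steps, Python scripts to look and compute and a shell command to move; the robot and the scene stay as the last step left them, time stands still between calls to the robot, and variables do not carry over. Pictures are saved under pics/ and viewed, at most 10 in all, crops included, and the job is handed in when it is done.

```bash
mkdir -p pics; cat > h.py <<'E'
import numpy as np, cv2
from rig import arm
def snap(n,f=None):
    c=arm.calibration(n); p,d=arm.snapshot(n)
    np.savez(f'/tmp/{n}.npz',p=p,d=d,K=c["camera_matrix"],D=c["distortion"],T=c["world_to_cam"])
    if f: cv2.imwrite(f'pics/{f}.png',p[:,:,::-1])
    return p,d
def load(n): return np.load(f'/tmp/{n}.npz')
def ray(s,uv):
    q=cv2.undistortPoints(np.array(uv,float).reshape(-1,1,2),np.array(s['K'],float),np.array(s['D'],float)).reshape(-1,2)
    R=s['T'][:3,:3];t=s['T'][:3,3]
    return -R.T@t, np.c_[q,np.ones(len(q))]@R   # dirs with cam-z=1
def onz(s,uv,z):
    o,d=ray(s,uv); return o+d*((z-o[2])/d[:,2])[:,None]
def dep(s,uv):
    o,d=ray(s,uv); zz=np.array([s['d'][int(v),int(u)] for u,v in uv]); return o+d*zz[:,None]
E
python3 - <<'E'
from h import *
a=snap('scene');b=snap('side')
im=np.vstack([a[0],b[0]])[:,:,::-1]
cv2.imwrite('pics/a.png',a[0][:,:,::-1]);cv2.imwrite('pics/b.png',b[0][:,:,::-1])
st=arm.get_state();print(st)
E
```

```text
{'time_s': 0.1, 'joint_positions': array([ 1.07382139,  0.41183214, -0.01269489,  1.59692751,  0.00562231,
        1.1343026 , -0.08218018]), 'joint_vel': array([ 4.10911428e-04, -1.63409545e-03,  9.83582706e-05, -1.41437346e-03,
        1.32803641e-04, -1.49452528e-03,  9.80672553e-04]), 'joint_torque': array([ 2.74008125e-03, -5.89098144e+01,  6.44073989e-01, -2.91708684e+01,
       -5.36674680e-02,  1.45316427e-02,  6.04683783e-05]), 'tool_pos': array([ 0.25958801, -0.5679973 ,  0.18469913]), 'ee_rot': array([[ 9.09460077e-01,  4.15790649e-01, -7.10207829e-04],
       [ 4.15791236e-01, -9.09459233e-01,  1.24581200e-03],
       [-1.27908089e-04, -1.42831447e-03, -9.99998972e-01]]), 'contact_force': array([ 0.55150615,  0.24752059, -0.79055581]), 'ft_torque': array([ 0.01068045,  0.01843199, -0.00731512]), 'grasp_force': 0.0, 'opening': 0.08780371507504445}
```

View pics/a.png

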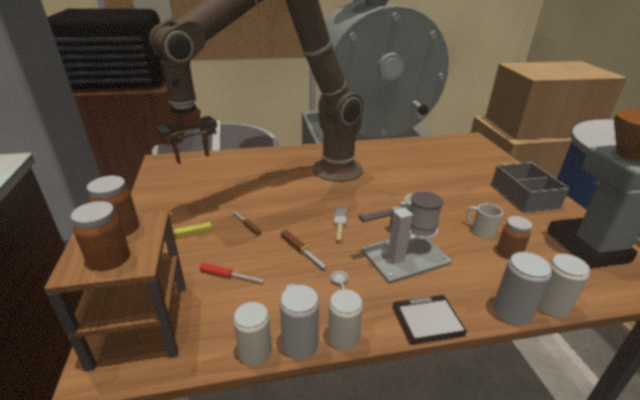

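View pics/b.png

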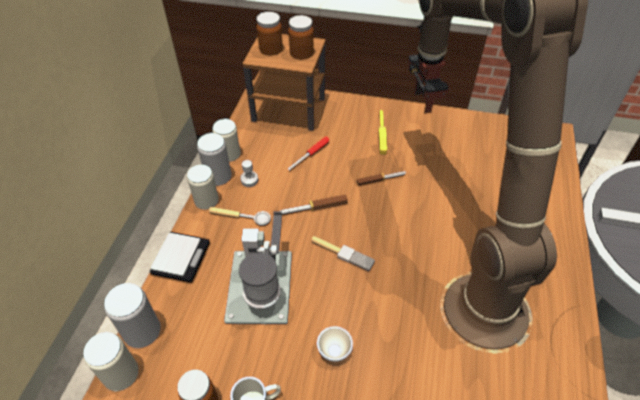

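```bash
python3 - <<'E'
from h import *
a=load('scene')['p'];b=load('side')['p']
A=cv2.resize(a[190:290,220:460],None,fx=3.3,fy=3,interpolation=3)[:,:790]
B=cv2.resize(b[160:325,220:420],None,fx=3.0,fy=1.8,interpolation=3)
im=np.zeros((300+297,800,3),np.uint8);im[:300,:790]=A;im[300:300+B.shape[0],:600]=B
cv2.imwrite('pics/c.png',im[:,:,::-1])
for n,uvs in (('scene',[(283,235),(308,254),(325,267),(236,212),(260,232),(363,217),(425,200)]),('side',[(347,200),(313,207),(277,213),(358,182),(405,174),(278,214),(259,262)])):
    s=load(n);print(n);print(np.round(np.c_[onz(s,uvs,.013),dep(s,uvs)],3))
E
```

```text
scene
[[ 0.459 -0.298  0.013  0.467 -0.299  0.019]
 [ 0.571 -0.233  0.013  0.576 -0.234  0.017]
 [ 0.64  -0.193  0.013  0.641 -0.193  0.013]
 [ 0.291 -0.448  0.013  0.295 -0.448  0.015]
 [ 0.428 -0.372  0.013  0.422 -0.372  0.009]
 [ 0.402 -0.003  0.013  0.616 -0.078  0.166]
 [ 0.332  0.266  0.013  0.601  0.116  0.194]]
side
[[ 0.441 -0.291  0.013  0.44  -0.287  0.018]
 [ 0.54  -0.238  0.013  0.54  -0.237  0.015]
 [ 0.645 -0.189  0.013  0.601 -0.077  0.161]
 [ 0.42  -0.375  0.013  0.419 -0.369  0.02 ]
 [ 0.274 -0.446  0.013  0.274 -0.455  0.004]
 [ 0.641 -0.186  0.013  0.598 -0.076  0.158]
 [ 0.645 -0.001  0.013  0.592  0.108  0.193]]
```

View pics/c.png

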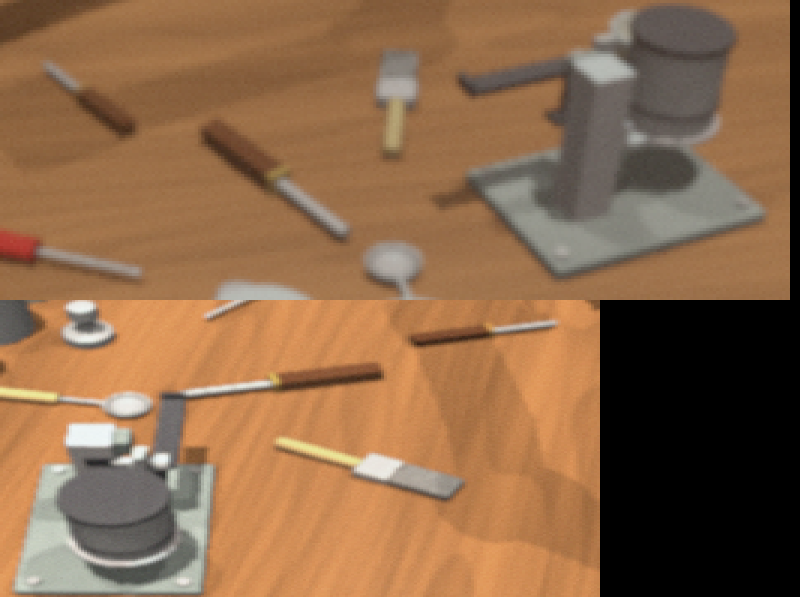

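```bash
python3 - <<'E'
from h import *
for n in('scene','side'):
    s=load(n); v,u=np.mgrid[0:400,0:640]; uv=np.c_[u.ravel(),v.ravel()]
    o,d=ray(s,uv); P=o+d*s['d'].ravel()[:,None]; ok=s['d'].ravel()>0
    def sel(x0,x1,y0,y1,z0,z1):
        m=ok&(P[:,0]>x0)&(P[:,0]<x1)&(P[:,1]>y0)&(P[:,1]<y1)&(P[:,2]>z0)&(P[:,2]<z1);return P[m]
    print(n)
    t=sel(.55,.66,-.1,-.01,.13,.18); print('tail',len(t),np.median(t,0).round(3))
    for y in np.arange(-.1,-.0,.01):
        q=sel(.55,.68,y,y+.01,.13,.18)
        if len(q)>3: print(round(y,2),len(q),np.percentile(q,[3,50,97],axis=0)[:,[0,2]].round(3).tolist())
    l=sel(.5,.7,.03,.2,.18,.21); print('lid',len(l)); 
    if len(l): (c,r)=cv2.minEnclosingCircle(l[:,:2].astype(np.float32)); print(c,r,np.percentile(l,[2,50,98],axis=0).round(3))
    l=sel(.5,.75,-.06,.2,.005,.02); print('base',len(l),cv2.minAreaRect(l[:,:2].astype(np.float32)))
    l=sel(.61,.72,-.03,.06,.17,.21); print('masttop',np.percentile(l,[5,50,95],axis=0).round(3))
    r=sel(.4,.68,-.33,-.17,.008,.04);r=r[np.abs((r-[.518,-.257,0])@[-.465,.885,0])<.03];(c,w,a)=cv2.minAreaRect(r[:,:2].astype(np.float32));print('rod',c,w,a)
E
```

```text
scene
tail 174 [ 0.601 -0.052  0.155]
-0.09 30 [[0.592, 0.149], [0.606, 0.159], [0.618, 0.165]]
-0.08 18 [[0.591, 0.148], [0.613, 0.155], [0.616, 0.165]]
-0.07 20 [[0.59, 0.149], [0.602, 0.155], [0.613, 0.158]]
-0.06 22 [[0.588, 0.148], [0.606, 0.155], [0.613, 0.158]]
-0.05 22 [[0.586, 0.148], [0.601, 0.155], [0.609, 0.158]]
-0.04 22 [[0.583, 0.149], [0.601, 0.155], [0.607, 0.157]]
-0.03 21 [[0.581, 0.149], [0.598, 0.155], [0.605, 0.158]]
-0.02 19 [[0.58, 0.148], [0.594, 0.155], [0.602, 0.158]]
-0.01 23 [[0.575, 0.149], [0.593, 0.155], [0.599, 0.157]]
lid 612
(0.6105769872665405, 0.09625648707151413) 0.08409987390041351 [[0.554 0.033 0.181]
 [0.605 0.113 0.193]
 [0.662 0.167 0.196]]
base 2129 ((0.631166398525238, 0.06969600915908813), (0.2209276258945465, 0.2559405267238617), 1.5318232774734497)
masttop [[0.617 0.006 0.173]
 [0.652 0.023 0.188]
 [0.667 0.049 0.192]]
rod (0.5627684593200684, -0.23615220189094543) (0.2574153244495392, 0.028504109010100365) 27.548137664794922
side
tail 214 [ 0.595 -0.049  0.156]
-0.09 15 [[0.591, 0.153], [0.597, 0.162], [0.613, 0.166]]
-0.08 38 [[0.59, 
[... 170 characters left out ...]
, 0.15], [0.596, 0.156], [0.606, 0.159]]
-0.04 29 [[0.581, 0.151], [0.59, 0.156], [0.605, 0.161]]
-0.03 28 [[0.579, 0.151], [0.591, 0.154], [0.602, 0.157]]
-0.02 28 [[0.576, 0.149], [0.585, 0.154], [0.599, 0.16]]
-0.01 28 [[0.576, 0.152], [0.587, 0.155], [0.597, 0.159]]
lid 1225
(0.6146022081375122, 0.09897635877132416) 0.08374576270580292 [[0.548 0.033 0.182]
 [0.595 0.121 0.193]
 [0.654 0.17  0.198]]
base 2408 ((0.6240969300270081, 0.0701884925365448), (0.25952568650245667, 0.2456602305173874), 89.9871826171875)
masttop [[0.613 0.011 0.173]
 [0.637 0.033 0.188]
 [0.66  0.05  0.193]]
rod (0.5475972890853882, -0.24521152675151825) (0.29106220602989197, 0.04516761004924774) 30.510881423950195
```

Candidates: large brown-handled rod, scene (283,235)–(325,267), 221 mm long; small brown one at (248,223); yellow one at (190,230); red screwdriver at (230,273). The crop confirms the large brown one is meant: not yellow, the larger of the rest, and the 220 mm length is right.

```bash
python3 -m inch '[1,-0.5,0,0,0,-0.1,1, 3,-1.4,0,0,0,-0.3,1, 5,-2.4,0,0,0,-0.4,1, 7,-3.4,0,0,0,-0.4,1, 9,-4.4,0,0,0,-0.4,1, 10.8,-5.2,0,0,0,-0.4,1, 11.8,-5.7,0,0,0,-0.4,1, 12.1,-5.85,0,0,0,-0.4,1, 12.1,-5.85,0,0,0,-0.4,1]'
python3 - <<'E'
from h import *
snap('wrist','w1');s=load('wrist');st=arm.get_state();print(st['tool_pos'],st['ee_rot'].round(3).tolist())
v,u=np.mgrid[0:400,0:640]; uv=np.c_[u.ravel(),v.ravel()]
o,d=ray(s,uv); P=o+d*s['d'].ravel()[:,None]; ok=s['d'].ravel()>0
hsv=cv2.cvtColor(s['p'],cv2.COLOR_RGB2HSV).reshape(-1,3)
m=ok&(P[:,2]>.015)&(P[:,2]<.035)&(P[:,0]>.4)&(P[:,0]<.6)&(P[:,1]<-.17)&(P[:,1]>-.33);q=P[m]
print(len(q),cv2.minAreaRect(q[:,:2].astype(np.float32)),np.median(q,0))
E
```

```text
time_s: 1.23
tool_pos: [0.5168, -0.2579, 0.185]
ee_rot: [[0.884, 0.467, -0.001], [0.467, -0.884, -0.0], [-0.001, -0.0, -1.0]]
contact_force: [-0.3, -1.1, 0.6]
opening: 0.0878
grasp_force: 0.0
[ 0.51605411 -0.25910806  0.18513366] [[0.885, 0.465, -0.001], [0.465, -0.885, -0.001], [-0.001, -0.0, -1.0]]
2780 ((0.5236636996269226, -0.2560505270957947), (0.17648795247077942, 0.02330845780670643), 27.345495223999023) [ 0.51349715 -0.26111762  0.02473378]
```

View pics/w1.png

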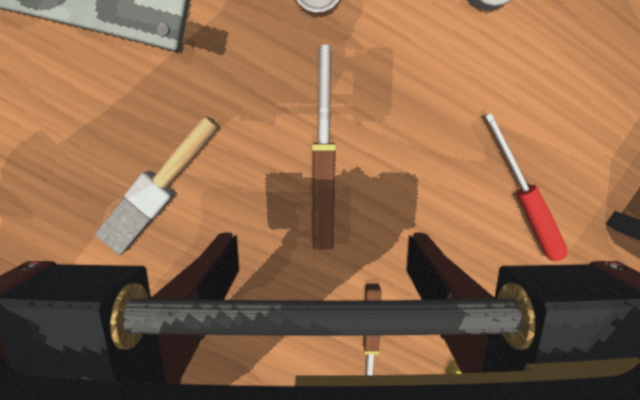

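The rod lies centrally ahead of the fingers: handle end (323,248), ferrule (324,147), tip (324,45). It is aligned with tool x.

```bash
python3 - <<'E'
from h import *
s=load('wrist')
h=onz(s,[(323,248)],.013)[0];h2=onz(s,[(323,246)],.026)[0];t=onz(s,[(324.5,45)],.012)[0];print(h,h2,t,np.linalg.norm(t-h))
e=(t-h)/np.linalg.norm(t-h);g=.5*((h+.08*e)+(t-.14*e));print(g,np.arctan2(e[1],e[0]))
R=np.array([[.885,.465,0],[.465,-.885,0],[0,0,-1]])
print(R.T@(g-[.5164,-.2585,.185])/.03)
E
```

```text
[ 0.44252343 -0.29789095  0.013     ] [ 0.44947174 -0.29418986  0.026     ] [ 0.64008465 -0.19558451  0.012     ] 0.22248155980242018
[ 0.51466436 -0.260533    0.01263484] 0.47782287071849583
[-0.08271268  0.03307102  5.74550525]
```

```bash
python3 -m inch '[-0.08,0.03,1,0,0,0,1, -0.08,0.03,2.5,0,0,0,1, -0.08,0.03,4,0,0,0,1, -0.08,0.03,5.2,0,0,0,1, -0.08,0.03,5.8,0,0,0,1, -0.08,0.03,6.03,0,0,0,1, -0.08,0.03,6.03,0,0,0,1, -0.08,0.03,6.03,0,0,0,0, -0.08,0.03,6.03,0,0,0,-0.9, -0.08,0.03,6.03,0,0,0,-0.9, -0.08,0.03,6.03,0,0,0,-0.9, -0.08,0.03,6.03,0,0,0,-0.9]' 55
```

```text
time_s: 2.78
tool_pos: [0.5153, -0.2598, 0.0046]
ee_rot: [[0.885, 0.466, 0.0], [0.466, -0.885, -0.0], [0.0, 0.0, -1.0]]
contact_force: [-0.4, 0.1, -0.1]
opening: 0.041
grasp_force: 0.0
```

```bash
python3 -m inch '[0,0,0,0,0,0,-0.9, 0,0,0,0,0,0,-0.9, 0,0,-0.5,0,0,0,-0.9, 0,0,-1.2,0,0,0,-0.9, 0,0,-2,0,0,0,-0.9, 0,0,-2,0,0,0,-0.9]'
```

```text
time_s: 3.52
tool_pos: [0.5169, -0.2606, 0.0672]
ee_rot: [[0.885, 0.466, 0.004], [0.466, -0.885, -0.002], [0.003, 0.004, -1.0]]
contact_force: [0.2, 0.3, 0.0]
opening: 0.0045
grasp_force: 0.0
```

```bash
python3 -m inch '[0,0,-3.9,0,0,0,1,0,0,-3.9,0,0,0,1,0,0,-3.9,0,0,0,1,0,0,-3.9,0,0,0,1,0,0,-3.9,0,0,0,1,0,0,-3.9,0,0,0,1]'
python3 - <<'E'
from h import *
snap('wrist','w2')
E
```

```text
time_s: 4.28
tool_pos: [0.5147, -0.2595, 0.1801]
ee_rot: [[0.885, 0.466, -0.002], [0.466, -0.885, 0.001], [-0.001, -0.002, -1.0]]
contact_force: [0.6, 0.5, -0.8]
opening: 0.0606
grasp_force: 0.0
```

View pics/w2.png

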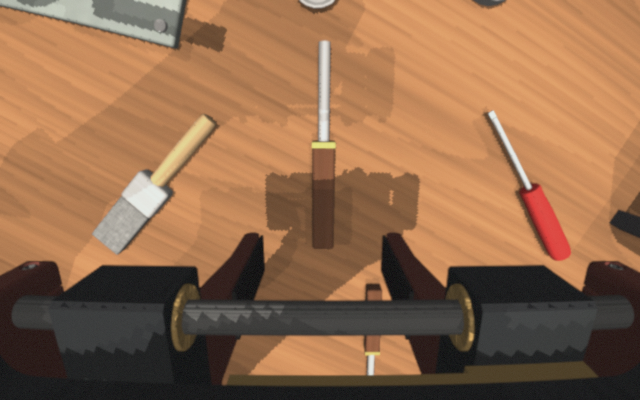

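The rod has not moved (handle end still at (323,248)): I lifted before the fingers had closed. I'll repeat it and allow longer for the close.

```bash
python3 -m inch '[0,0,1,0,0,0,1, 0,0,2.5,0,0,0,1, 0,0,4,0,0,0,0.5, 0,0,5.2,0,0,0,0.1, 0,0,5.7,0,0,0,0.1, 0,0,5.87,0,0,0,0.1, 0,0,5.87,0,0,0,-0.9, 0,0,5.87,0,0,0,-0.9, 0,0,5.87,0,0,0,-0.9, 0,0,5.87,0,0,0,-0.9, 0,0,5.87,0,0,0,-0.9, 0,0,5.87,0,0,0,-0.9]' 55
```

```text
time_s: 5.82
tool_pos: [0.5153, -0.2598, 0.0055]
ee_rot: [[0.885, 0.466, 0.0], [0.466, -0.885, -0.0], [0.0, 0.0, -1.0]]
contact_force: [0.9, 0.8, -0.8]
opening: 0.0047
grasp_force: 0.0
```

```bash
python3 -m inch '[0,0,0,0,0,0,-0.9, 0,0,0,0,0,0,-0.9]'
```

```text
time_s: 6.08
tool_pos: [0.5153, -0.2598, 0.0054]
ee_rot: [[0.885, 0.466, -0.0], [0.466, -0.885, -0.0], [-0.0, -0.0, -1.0]]
contact_force: [-0.0, -0.2, 0.0]
opening: 0.0047
grasp_force: 0.0
```

```bash
python3 - <<'E'
from h import *
a,_=snap('scene');b,_=snap('side');w,_=snap('wrist')
A=cv2.resize(a[170:290,220:380],None,fx=2.5,fy=2.5,interpolation=3)
B=cv2.resize(b[140:260,240:400],None,fx=2.5,fy=2.5,interpolation=3)
W=cv2.resize(w,(480,300))
im=np.zeros((600,800,3),np.uint8);im[:300,:400]=A;im[:300,400:]=B;im[300:,:480]=W
cv2.imwrite('pics/d.png',im[:,:,::-1])
E
```

```text
(no output)
```

View pics/d.png

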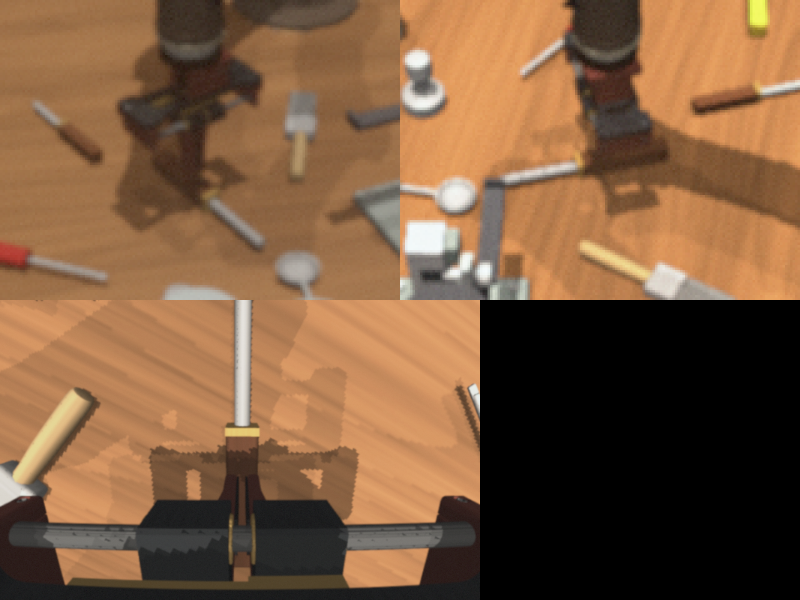

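The fingers have closed above the handle, hiding it in the wrist view around (322,240), so the tips may be higher than reported. I'll check their real height with depth.

```bash
python3 - <<'E'
from h import *
s=load('wrist')
for u in (312,322,332):
    print(u,[ (v,)+tuple(dep(s,[(u,v)])[0].round(3)) for v in range(180,300,12)])
st=arm.get_state();print(st['tool_pos'],st['joint_positions'].round(3),st['contact_force'],st['ft_torque'])
s=load('side')
for v in range(180,212,3): print(v,[tuple(dep(s,[(u,v)])[0].round(3)) for u in (310,318,326,334,342)])
E
```

```text
312 [(180, np.float64(0.544), np.float64(-0.239), np.float64(0.025)), (192, np.float64(0.538), np.float64(-0.242), np.float64(0.026)), (204, np.float64(0.532), np.float64(-0.245), np.float64(0.025)), (216, np.float64(0.526), np.float64(-0.248), np.float64(0.025)), (228, np.float64(0.52), np.float64(-0.251), np.float64(0.026)), (240, np.float64(0.523), np.float64(-0.25), np.float64(0.053)), (252, np.float64(0.522), np.float64(-0.251), np.float64(0.065)), (264, np.float64(0.524), np.float64(-0.251), np.float64(0.08)), (276, np.float64(0.524), np.float64(-0.251), np.float64(0.09)), (288, np.float64(0.522), np.float64(-0.252), np.float64(0.096))]
322 [(180, np.float64(0.546), np.float64(-0.243), np.float64(0.025)), (192, np.float64(0.54), np.float64(-0.246), np.float64(0.025)), (204, np.float64(0.534), np.float64(-0.25), np.float64(0.025)), (216, np.float64(0.528), np.float64(-0.253), np.float64(0.025)), (228, np.float64(0.522), np.float64(-0.256), np.float64(0.026)), (240, np.float64(0.516), np.float64(-0.259), np.float64(0.025)), (252, np.float64(0.509), np.float64(-0.263), np.float64(
[... 3651 characters left out ...]
p.float64(-0.267), np.float64(0.011)), (np.float64(0.454), np.float64(-0.28), np.float64(0.001))]
207 [(np.float64(0.55), np.float64(-0.239), np.float64(0.01)), (np.float64(0.524), np.float64(-0.241), np.float64(0.014)), (np.float64(0.5), np.float64(-0.25), np.float64(0.01)), (np.float64(0.477), np.float64(-0.262), np.float64(0.002)), (np.float64(0.452), np.float64(-0.269), np.float64(-0.0))]
210 [(np.float64(0.549), np.float64(-0.235), np.float64(-0.001)), (np.float64(0.523), np.float64(-0.237), np.float64(0.005)), (np.float64(0.499), np.float64(-0.246), np.float64(-0.0)), (np.float64(0.475), np.float64(-0.254), np.float64(-0.002)), (np.float64(0.45), np.float64(-0.256), np.float64(0.001))]
```

```bash
python3 - <<'E'
from h import *
s=load('wrist')
for u in range(300,346,3):
    print(u,[ (v,)+tuple((1000*dep(s,[(u,v)])[0]).round().astype(int).tolist()) for v in range(228,250,3)])
E
```

```text
300 [(228, 508, -248, 0), (231, 506, -249, -1), (234, 503, -250, -2), (237, 520, -245, 49), (240, 520, -245, 52), (243, 520, -245, 56), (246, 521, -245, 61), (249, 520, -246, 63)]
303 [(228, 517, -247, 25), (231, 515, -248, 23), (234, 521, -246, 44), (237, 520, -246, 47), (240, 521, -246, 53), (243, 521, -247, 56), (246, 521, -247, 60), (249, 521, -247, 64)]
306 [(228, 518, -248, 25), (231, 516, -249, 24), (234, 521, -247, 44), (237, 522, -247, 49), (240, 521, -248, 52), (243, 522, -248, 57), (246, 522, -248, 60), (249, 522, -248, 64)]
309 [(228, 519, -249, 26), (231, 517, -250, 26), (234, 522, -249, 44), (237, 522, -249, 49), (240, 522, -249, 51), (243, 522, -249, 56), (246, 522, -249, 60), (249, 523, -249, 64)]
312 [(228, 520, -251, 26), (231, 518, -252, 25), (234, 523, -250, 45), (237, 523, -250, 49), (240, 523, -250, 53), (243, 523, -250, 57), (246, 523, -250, 60), (249, 523, -250, 63)]
315 [(228, 520, -253, 25), (231, 519, -253, 25), (234, 524, -251, 45), (237, 523, -251, 48), (240, 522, -252, 48), (243, 521, -253, 48), (246, 522, -252, 56), (249, 522, -252, 60)]
318 [(228, 521,
[... 1093 characters left out ...]
26), (231, 524, -264, 26), (234, 528, -261, 44), (237, 528, -261, 48), (240, 528, -260, 52), (243, 528, -260, 56), (246, 528, -260, 61), (249, 528, -260, 64)]
339 [(228, 526, -265, 24), (231, 525, -265, 25), (234, 529, -262, 45), (237, 529, -262, 49), (240, 529, -262, 53), (243, 529, -261, 56), (246, 529, -261, 60), (249, 529, -261, 64)]
342 [(228, 527, -266, 25), (231, 525, -267, 24), (234, 530, -263, 45), (237, 530, -263, 48), (240, 529, -263, 52), (243, 530, -263, 57), (246, 529, -262, 60), (249, 529, -262, 64)]
345 [(228, 521, -273, 0), (231, 519, -274, -1), (234, 517, -275, -1), (237, 530, -264, 48), (240, 531, -264, 54), (243, 530, -264, 57), (246, 530, -264, 59), (249, 530, -263, 65)]
```

The fingertips are really at z≈0.043 while the reported TCP z is 0.005, so they end about 38 mm short of it. I'll open, go lower in steps and watch the force.

```bash
python3 -m inch '[0,0,0,0,0,0,0.2, 0,0,0,0,0,0,0.2, 0,0,0,0,0,0,0.2, 0,0,0,0,0,0,0.2, 0,0,0,0,0,0,0.2, 0,0,0,0,0,0,0.2,0,0,0.3,0,0,0,0.2, 0,0,0.6,0,0,0,0.2, 0,0,0.8,0,0,0,0.2, 0,0,0.8,0,0,0,0.2]'
python3 - <<'E'
from h import *
snap('wrist');s=load('wrist');st=arm.get_state()
v,u=np.mgrid[215:260,200:440]; uv=np.c_[u.ravel(),v.ravel()]
P=dep(s,uv).reshape(v.shape+(3,))
Q=(P-st['tool_pos'])@st['ee_rot']
for u in range(0,240,10): 
    k=np.where((Q[:,u,2]<-0.03)&(P[:,u,2]<.05)&(np.abs(Q[:,u,0])<.014))[0]
    print(u+200,[(int(r)+215,(1000*Q[r,u]).round().tolist()) for r in k[:1]],end=' ')
E
```

```text
time_s: 7.48
tool_pos: [0.5148, -0.2595, -0.0194]
ee_rot: [[0.885, 0.466, -0.001], [0.466, -0.885, 0.001], [-0.001, -0.001, -1.0]]
contact_force: [0.1, -0.0, 0.2]
opening: 0.0529
grasp_force: 0.0
200 [] 210 [] 220 [] 230 [] 240 [(256, [11.0, -35.0, -66.0])] 250 [(238, [11.0, -36.0, -43.0])] 260 [(232, [11.0, -32.0, -35.0])] 270 [(235, [9.0, -27.0, -36.0])] 280 [] 290 [] 300 [(232, [13.0, -11.0, -42.0])] 310 [(232, [14.0, -6.0, -44.0])] 320 [(232, [14.0, -1.0, -43.0])] 330 [(233, [13.0, 3.0, -43.0])] 340 [(232, [14.0, 8.0, -42.0])] 350 [] 360 [] 370 [] 380 [(233, [11.0, 29.0, -36.0])] 390 [(233, [11.0, 34.0, -38.0])] 400 [(249, [11.0, 35.0, -57.0])] 410 [] 420 [] 430 []
```

```bash
python3 -m inch '[0,0,0.2,0,0,0,0.1, 0,0,0.35,0,0,0,0, 0,0,0.35,0,0,0,-0.9, 0,0,0.35,0,0,0,-0.9, 0,0,0.35,0,0,0,-0.9, 0,0,0.35,0,0,0,-0.9, 0,0,0.35,0,0,0,-0.9, 0,0,0.35,0,0,0,-0.9, 0,0,0.35,0,0,0,-0.9]' 55
```

```text
time_s: 8.65
tool_pos: [0.5154, -0.2598, -0.0289]
ee_rot: [[0.885, 0.466, 0.0], [0.466, -0.885, -0.0], [0.0, 0.0, -1.0]]
contact_force: [0.1, 0.0, 1.6]
opening: 0.0236
grasp_force: 55.0
```

```bash
python3 -m inch '[0,0,-0.5,0,0,0,-0.9, 0,0,-1.7,0,0,0,-0.9, -0.3,-0.3,-3,0,0,0.2,-0.9, -0.66,-1,-3.6,0,0,0.7,-0.9, -0.66,-2.3,-3.63,0,0,1.2,-0.9, -0.66,-3.7,-3.63,0,0,1.7,-0.9, -0.66,-5.1,-3.63,0,0,2.03,-0.9, -0.66,-6.2,-3.63,0,0,2.03,-0.9, -0.66,-6.8,-3.63,0,0,2.03,-0.9, -0.66,-6.93,-3.63,0,0,2.03,-0.9, -0.66,-6.93,-3.63,0,0,2.03,-0.9]' 
python3 - <<'E'
from h import *
w,_=snap('wrist');b,_=snap('side');a,_=snap('scene')
im=np.zeros((600,800,3),np.uint8)
im[:300,:480]=cv2.resize(w,(480,300))
im[300:,:400]=cv2.resize(a[150:270,280:440],None,fx=2.5,fy=2.5,interpolation=3);im[300:,400:]=cv2.resize(b[180:300,220:380],None,fx=2.5,fy=2.5,interpolation=3)
cv2.imwrite('pics/e.png',im[:,:,::-1])
s=load('wrist');st=arm.get_state();print(st['tool_pos'],st['ee_rot'].round(3).tolist())
v,u=np.mgrid[0:400,0:640]; P=dep(s,np.c_[u.ravel(),v.ravel()]);
for y in np.arange(-.1,.0,.01):
    q=P[(P[:,1]>y)&(P[:,1]<y+.01)&(P[:,0]>.56)&(P[:,0]<.64)&(P[:,2]>.14)&(P[:,2]<.175)]
    if len(q)>5: print(round(y,2),len(q),np.percentile(q,[3,50,97],axis=0)[:,[0,2]].round(3).tolist())
q=P[(P[:,0]>.47)&(P[:,0]<.57)&(P[:,1]>-.12)&(P[:,1]<-.0)&(P[:,2]>.1)&(P[:,2]<.14)];print(len(q))
for x in np.arange(.47,.57,.01):
    k=q[(q[:,0]>x)&(q[:,0]<x+.01)]
    if len(k)>3: print(round(x,2),np.percentile(k,[5,50,95],axis=0)[:,1:].round(3).tolist())
E
```

```text
time_s: 10.02
tool_pos: [0.4016, -0.0857, 0.0801]
ee_rot: [[0.98, 0.199, 0.001], [0.199, -0.98, -0.0], [0.001, 0.001, -1.0]]
contact_force: [-0.3, -0.3, -1.1]
opening: 0.0238
grasp_force: 55.0
[ 0.40138362 -0.0859381   0.07981716] [[0.98, 0.198, 0.0], [0.198, -0.98, -0.0], [0.0, 0.0, -1.0]]
3145
0.47 [[-0.077, 0.123], [-0.071, 0.126], [-0.066, 0.128]]
0.48 [[-0.075, 0.123], [-0.069, 0.126], [-0.064, 0.128]]
0.49 [[-0.072, 0.123], [-0.067, 0.126], [-0.062, 0.128]]
0.5 [[-0.071, 0.122], [-0.065, 0.126], [-0.059, 0.128]]
0.51 [[-0.069, 0.123], [-0.064, 0.126], [-0.058, 0.128]]
```

View pics/e.png

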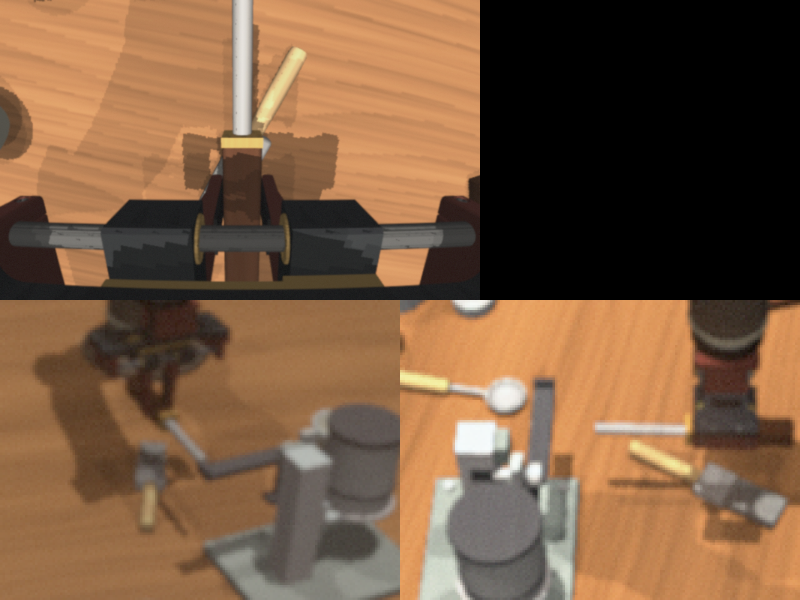

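The rod is level in the grip; its tip (composite (597,428)) points at the tail bar (540,430) from below and before it. I'll move in under it, then raise.

```bash
python3 -m inch '[0.5,0,0,0,0,0,-0.9, 1.2,0,0,0,0,0,-0.9, 1.9,0,0,0,0,0,-0.9, 2.5,0,0,0,0,0,-0.9, 2.8,0,0,0,0,0,-0.9, 2.8,0,-0.1,0,0,0,-0.9, 2.8,0,-0.3,0,0,0,-0.9, 2.8,0,-0.5,0,0,0,-0.9, 2.8,0,-0.7,0,0,0,-0.9, 2.8,0,-0.9,0,0,0,-0.9]'
python3 - <<'E'
from h import *
print(arm.get_state()['ft_torque'])
E
```

```text
time_s: 11.42
tool_pos: [0.4829, -0.0685, 0.1073]
ee_rot: [[0.98, 0.2, -0.0], [0.2, -0.98, -0.0], [-0.0, 0.0, -1.0]]
contact_force: [0.1, -0.5, -2.3]
opening: 0.0235
grasp_force: 55.0
[-0.08323869  0.1670661  -0.01170742]
```

```bash
python3 -m inch '[0,0,-0.2,0,0,0,-0.9, 0,0,-0.4,0,0,0,-0.9, 0,0,-0.6,0,0,0,-0.9, 0,0,-0.8,0,0,0,-0.9, 0,0,-1,0,0,0,-0.9, 0,0,-1.2,0,0,0,-0.9, 0,0,-1.4,0,0,0,-0.9, 0,0,-1.6,0,0,0,-0.9, 0,0,-1.6,0,0,0,-0.9]'
python3 - <<'E'
from h import *
w,_=snap('wrist');b,_=snap('side');a,_=snap('scene')
im=np.zeros((600,800,3),np.uint8)
im[:300,:480]=cv2.resize(w,(480,300))
im[300:,:400]=cv2.resize(a[150:270,280:440],None,fx=2.5,fy=2.5,interpolation=3);im[300:,400:]=cv2.resize(b[180:300,220:380],None,fx=2.5,fy=2.5,interpolation=3)
cv2.imwrite('pics/f.png',im[:,:,::-1])
E
```

```text
time_s: 12.55
tool_pos: [0.4837, -0.0683, 0.1555]
ee_rot: [[0.98, 0.2, 0.001], [0.2, -0.98, -0.0], [0.001, 0.0, -1.0]]
contact_force: [0.8, -0.2, -1.9]
opening: 0.0237
grasp_force: 55.0
```

View pics/f.png

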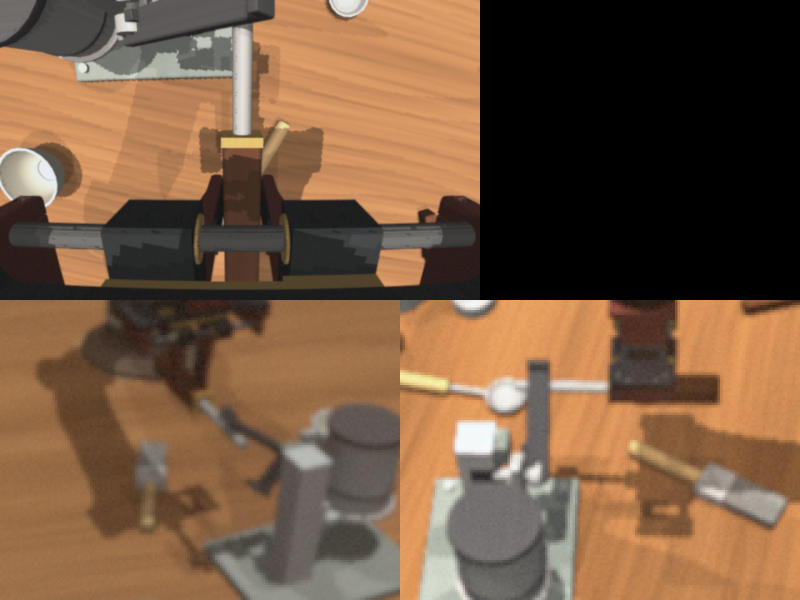

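The tail bar is tilted well up on the rod (scene crop: nose down near (265,480), bar rising to (220,410)). Lower slightly, withdraw straight back, then go to the original lying place.

```bash
python3 -m inch '[0,0,0.2,0,0,0,-0.9, 0,0,0.5,0,0,0,-0.9, -0.6,0,0.5,0,0,0,-0.9, -1.6,0,0.5,0,0,0,-0.9, -2.6,0,0.5,0,0,0,-0.9, -3.2,0,0.5,0,0,0,-0.9, -3.2,0,0.5,0,0,0,-0.9]'
python3 - <<'E'
from h import *
snap('side');snap('scene')
for n in('scene','side'):
    s=load(n); v,u=np.mgrid[0:400,0:640]; P=dep(s,np.c_[u.ravel(),v.ravel()])
    for y in np.arange(-.09,.0,.02):
        q=P[(P[:,1]>y)&(P[:,1]<y+.02)&(P[:,0]>.56)&(P[:,0]<.63)&(P[:,2]>.13)&(P[:,2]<.28)]
        if len(q)>5: print(n,round(y,2),len(q),np.median(q,0).round(3))
    l=P[(P[:,0]>.53)&(P[:,0]<.68)&(P[:,1]>.06)&(P[:,1]<.19)&(P[:,2]>.185)&(P[:,2]<.205)]
    (c,r)=cv2.minEnclosingCircle(l[:,:2].astype(np.float32));print(c,r,np.median(l,0),l.min(0),l.max(0))
E
```

```text
time_s: 13.58
tool_pos: [0.3882, -0.0879, 0.1401]
ee_rot: [[0.98, 0.199, 0.0], [0.199, -0.98, -0.0], [0.0, 0.001, -1.0]]
contact_force: [1.3, 0.7, -2.1]
opening: 0.0236
grasp_force: 55.0
scene -0.07 50 [ 0.602 -0.056  0.226]
scene -0.05 31 [ 0.606 -0.04   0.21 ]
scene -0.03 29 [ 0.601 -0.019  0.194]
scene -0.01 59 [0.596 0.006 0.176]
(0.5936720371246338, 0.12756526470184326) 0.05114183574914932 [0.60143385 0.12206347 0.19394783] [0.54699138 0.07762604 0.18528789] [0.64300265 0.17133752 0.19866165]
side -0.07 25 [ 0.589 -0.052  0.223]
side -0.05 94 [ 0.593 -0.041  0.213]
side -0.03 90 [ 0.587 -0.019  0.198]
side -0.01 102 [0.584 0.    0.182]
(0.591825544834137, 0.11683904379606247) 0.056718356907367706 [0.59042741 0.12770621 0.19306267] [0.54380473 0.06027826 0.18539008] [0.63897174 0.17280788 0.20100416]
```

The catch stays up at about 0.64 rad. Now I lay the rod where it came from.

```bash
python3 -m inch '[0,0.8,0,0,0,-0.3,-0.9, 0.2,2.3,0,0,0,-0.9,-0.9, 0.8,3.9,0,0,0,-1.5,-0.9, 1.8,5.3,0.5,0,0,-2.03,-0.9, 2.7,6.2,1.6,0,0,-2.03,-0.9, 3,6.46,3,0,0,-2.03,-0.9, 3,6.46,4.2,0,0,-2.03,-0.9, 3,6.46,4.9,0,0,-2.03,-0.9, 3,6.46,5.2,0,0,-2.03,-0.9,3,6.46,5.4,0,0,-2.03,-0.9,3,6.46,5.55,0,0,-2.03,-0.9,3,6.46,5.6,0,0,-2.03,-0.9]'
```

```text
time_s: 15.18
tool_pos: [0.5166, -0.2596, -0.0277]
ee_rot: [[0.885, 0.466, 0.001], [0.466, -0.885, -0.0], [0.001, 0.001, -1.0]]
contact_force: [-0.0, 0.5, -1.6]
opening: 0.0236
grasp_force: 55.0
```

```bash
python3 -m inch '[0,0,0,0,0,0,-0.9, 0,0,0,0,0,0,-0.3, 0,0,0,0,0,0,0.2, 0,0,0,0,0,0,0.2, 0,0,0,0,0,0,0.2, 0,0,0,0,0,0,0.2, 0,0,-0.5,0,0,0,0.2, 0,0,-1.5,0,0,0,0.2, 0,0,-3,0,0,0,-0.5, 0,0,-5,0,0,0,-1, 0,0,-7,0,0,0,-1, 0,0,-8,0,0,0,-1]' 20
python3 - <<'E'
from h import *
st=arm.get_state();print(st['tool_pos'],st['ee_rot'].round(3).tolist())
snap('wrist')
a,_=snap('side')
cv2.imwrite('pics/g.png',np.hstack([cv2.resize(load('wrist')['p'],(400,250)),a[120:370,200:600]])[:,:,::-1])
E
```

```text
time_s: 16.68
tool_pos: [0.5172, -0.2598, 0.2169]
ee_rot: [[0.885, 0.466, 0.005], [0.466, -0.885, -0.002], [0.004, 0.004, -1.0]]
contact_force: [0.5, 0.1, 0.1]
opening: 0.0161
grasp_force: 0.0
[ 0.51720753 -0.25979983  0.21691799] [[0.885, 0.466, 0.005], [0.466, -0.885, -0.002], [0.004, 0.004, -1.0]]
```

View pics/g.png

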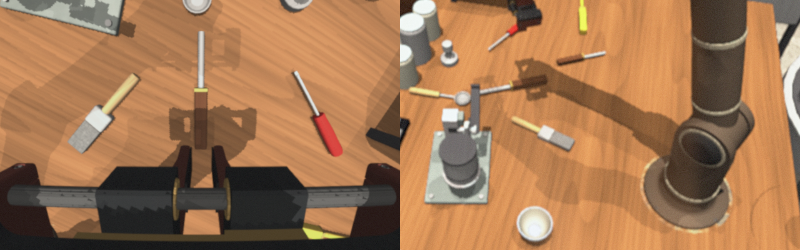

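The rod lies flat; handle (200,120) and tip (201,30) in the wrist view. The catch is still up. Next I carry the shut gripper over the lid, turned so that its body stays off the mast.

```bash
python3 -m inch '[0,0,-1,0,0,-0.5,-1, 0.4,-0.5,-2,0,0,-1.5,-1, 1.4,-1.7,-2,0,0,-2.6,-1, 2.6,-3.2,-2,0,0,-3.8,-1, 3.8,-4.7,-2,0,0,-5,-1, 5,-6.2,-2,0,0,-6.2,-1, 6.2,-7.6,-2,0,0,-7.4,-1, 7.2,-8.9,-2,0,0,-8.5,-1, 8,-9.8,-2,0,0,-9.2,-1, 8.24,-10.13,-2,0,0,-9.2,-1, 8.24,-10.13,-2,0,0,-9.2,-1]' 20
python3 - <<'E'
from h import *
snap('wrist','w5');s=load('wrist');st=arm.get_state();print(st['tool_pos'],st['ee_rot'].round(3).tolist(),st['joint_positions'].round(2))
v,u=np.mgrid[0:400,0:640]; P=dep(s,np.c_[u.ravel(),v.ravel()])
l=P[(P[:,0]>.5)&(P[:,0]<.7)&(P[:,1]>.06)&(P[:,1]<.2)&(P[:,2]>.18)&(P[:,2]<.205)]
print(len(l),np.percentile(l,[1,50,99],axis=0),cv2.minEnclosingCircle(l[:,:2].astype(np.float32)))
Q=(P-st['tool_pos'])@st['ee_rot'];q=Q[(abs(Q[:,0])<.02)&(abs(Q[:,1])<.03)&(Q[:,2]<-.02)&(Q[:,2]>-.2)];print('tip',np.percentile(q,[1,50,99],axis=0).round(3))
E
```

```text
time_s: 18.15
tool_pos: [0.5928, 0.1244, 0.2713]
ee_rot: [[-0.196, 0.981, -0.001], [0.981, 0.196, -0.001], [-0.0, -0.001, -1.0]]
contact_force: [-0.1, -0.4, 1.2]
opening: 0.0004
grasp_force: 0.0
[0.5930324  0.12315671 0.27148452] [[-0.194, 0.981, -0.001], [0.981, 0.194, -0.001], [-0.001, -0.001, -1.0]] [ 0.07  0.36 -0.49  1.5   0.17  1.32 -0.24]
8964 [[0.54783708 0.08609508 0.18992941]
 [0.59055735 0.12967907 0.1922269 ]
 [0.63652009 0.17046442 0.19381472]] ((0.5922739505767822, 0.12520839273929596), 0.04794604331254959)
tip [[-0.007 -0.027 -0.144]
 [ 0.013 -0.001 -0.091]
 [ 0.02   0.025 -0.038]]
```

View pics/w5.png

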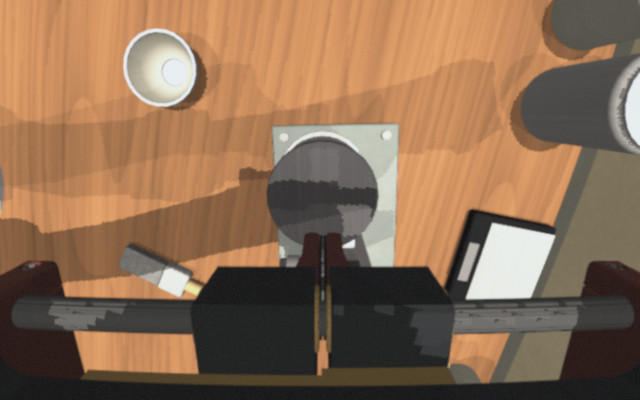

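The gripper is above the lid (lid centre about (322,190) in the wrist view), and the measured lid centre (0.592,0.125) matches the TCP. Press down.

```bash
python3 -m inch '[0,0,1,0,0,0,-1, 0,0,2.2,0,0,0,-1, 0,0,3.1,0,0,0,-1, 0,0,3.6,0,0,0,-1, 0,0,3.8,0,0,0,-1, 0,0,4,0,0,0,-1, 0,0,4.2,0,0,0,-1, 0,0,4.4,0,0,0,-1, 0,0,4.6,0,0,0,-1,0,0,4.8,0,0,0,-1]'
```

```text
time_s: 19.45
tool_pos: [0.5936, 0.1238, 0.1292]
ee_rot: [[-0.196, 0.981, 0.001], [0.981, 0.196, -0.001], [-0.001, 0.001, -1.0]]
contact_force: [-2.6, -2.7, 5.5]
opening: 0.0002
grasp_force: 3.0
```

```bash
python3 -m inch '[0,0,0.2,0,0,0,-1, 0,0,0.4,0,0,0,-1, 0,0,0.6,0,0,0,-1, 0,0,0.75,0,0,0,-1, 0,0,0.85,0,0,0,-1]'
```

```text
time_s: 20.08
tool_pos: [0.5937, 0.1238, 0.1034]
ee_rot: [[-0.196, 0.981, 0.001], [0.981, 0.196, -0.001], [-0.001, 0.001, -1.0]]
contact_force: [-1.7, -2.2, 5.0]
opening: 0.0007
grasp_force: 2.5
```

```bash
python3 -m inch '[0,0,0.1,0,0,0,-1, 0,0,0.2,0,0,0,-1, 0,0,0.2,0,0,0,-1]'
```

```text
time_s: 20.45
tool_pos: [0.5939, 0.1242, 0.0973]
ee_rot: [[-0.196, 0.981, 0.002], [0.981, 0.196, -0.0], [-0.001, 0.001, -1.0]]
contact_force: [-1.1, -2.6, 3.2]
opening: 0.0004
grasp_force: 1.7
```

```bash
python3 -m inch '[0,0,0.1,0,0,0,-1, 0,0,0.1,0,0,0,-1]'
```

```text
time_s: 20.7
tool_pos: [0.594, 0.1243, 0.097]
ee_rot: [[-0.196, 0.981, 0.003], [0.981, 0.196, -0.001], [-0.002, 0.002, -1.0]]
contact_force: [-9.8, -4.7, 25.6]
opening: 0.0005
grasp_force: 12.7
```

The force rose to 26 N with no further travel, so this is the bottom stop. Retreat and verify.

```bash
python3 -m inch '[0,0,0,0,0,0,-1, 0,0,-0.3,0,0,0,-1, 0,0,-1.2,0,0,0,-1, 0,0,-2.8,0,0,0,-1, 0,0,-4.6,0,0,0,-1, 0,0,-6,0,0,0,-1, 0,0,-6.5,0,0,0,-1, 0,0,-6.5,0,0,0,-1]'
python3 - <<'E'
from h import *
print(arm.get_state()['joint_vel'].round(3))
snap('wrist');snap('side');snap('scene')
for n in('wrist','scene','side'):
    s=load(n); v,u=np.mgrid[0:400,0:640]; P=dep(s,np.c_[u.ravel(),v.ravel()])
    l=P[np.hypot(P[:,0]-.592,P[:,1]-.125)<.035];l=l[(l[:,2]>.1)&(l[:,2]<.2)];print(n,'lid',len(l),np.median(l,0).round(4))
    for y in np.arange(-.09,.0,.02):
        q=P[(P[:,1]>y)&(P[:,1]<y+.02)&(P[:,0]>.56)&(P[:,0]<.63)&(P[:,2]>.13)&(P[:,2]<.28)]
        if len(q)>5: print(n,round(y,2),len(q),np.median(q,0).round(3))
    r=P[(P[:,2]>.008)&(P[:,2]<.05)&(abs((P-[.515,-.26,0])@[-.461,.887,0])<.03)&(abs((P-[.55,-.24,0])@[.887,.461,0])<.11)]
    print('rod',len(r),r[:,2].max().round(3) if len(r) else '')
E
```

```text
time_s: 21.7
tool_pos: [0.5936, 0.125, 0.2887]
ee_rot: [[-0.197, 0.98, 0.001], [0.98, 0.197, 0.0], [0.0, 0.001, -1.0]]
contact_force: [-0.2, 0.4, -0.5]
opening: 0.0003
grasp_force: 0.0
[ 0.001  0.024  0.007  0.043  0.003 -0.014 -0.002]
wrist lid 3312 [0.592  0.1258 0.1331]
rod 0 
scene lid 221 [0.5929 0.1242 0.1351]
scene -0.07 48 [ 0.6   -0.056  0.226]
scene -0.05 32 [ 0.605 -0.039  0.211]
scene -0.03 28 [ 0.601 -0.02   0.195]
scene -0.01 59 [0.595 0.005 0.175]
rod 359 0.03
side lid 499 [0.5919 0.1261 0.134 ]
side -0.05 17 [ 0.602 -0.037  0.206]
side -0.03 57 [ 0.589 -0.015  0.194]
side -0.01 94 [0.585 0.    0.181]
rod 396 0.034
```

The lid is at 134 mm (bottom stop), the catch is still up, and the rod is flat on the bench.

```bash
python3 -c "
from rig import arm
print(arm.close_job())"
```

```text
the job is handed in; nothing more can be done
None
```

The job is done and handed in at about 22 s: I flicked the catch up with the rod (about 0.64 rad, and it stayed there), laid the rod flat on the bench, and pressed the canister to its bottom stop (lid at 134 mm).

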